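Load the inspection shuttle behind a pinch-to-turn selector

ROBOT

A 7-joint arm with a two-finger parallel gripper is mounted at the origin on the work surface. World frame = base frame: x ahead of the robot, y to its left, z up, the work surface at z = 0. Lengths are in m, angles in rad, forces in N, time in s.
With the tool pointing down it reaches from about 0.4 to 0.85 m from the base axis. Payload 4.5 kg.
Tool frame: the origin (TCP) lies midway between the tips of the shut fingers; the grasp point (between the pads) lies 19 mm behind it; z points along the fingers, y is the line along which they close (so a half turn about z gives the same grasp; the last joint's range is limited). The gripper opens to 88 mm and grips with 3 to 60 N. Pads are 18 mm wide; open, the fingers measure 123 mm over their backs; the gripper's body (75 mm by 187 mm) begins 45 mm behind the grasp point.
Start: joints at [1.181, 0.689, -0.195, 1.565, 0.157, 0.902, -0.215], TCP at [0.257, -0.57, 0.239] pointing down, gripper open.
Joint ranges: [-3.01, 3.01], [-0.46, 2.08], [-1.47, 1.51], [0.13, 2.56], [-1, 4.14], [0.04, 2.09], [-2.66, 2.66]. Speed limits (rad/s): [2.57, 2.57, 3.14, 3.14, 3.14, 3.14, 3.14].

INTERFACE

Orientations are given as a 3x3 rotation matrix whose columns are the frame's x, y, z axes.
In Python, from bench import bot gives the robot as it stands.
- The arm moves only by the tool jog_arm, never from a script. Its argument "increments" is one flat list of numbers, 5 for each row, row after row: the opening in per cent of the stroke, from 0 (shut) to 100 (fully open), then the shift along the tool's x, y, z in mm, then the turn about the tool's z in degrees. A call has 1 to 20 rows; each row shifts and turns the commanded pose from where the row before left it, along the tool's axes as they then stand; what a row does not reach is not made up. A row lasts 1/10 s, in which the tool goes at most 50 mm and 8.59 degrees, less where a joint would pass 70% of its speed; a pose out of reach is approached as far as the arm can. A call with a gripper value outside its range is refused whole. The fingers move at their own pace and stop on an object; the grip force is fixed at half the most. Time passes only in rows, so rows that do not move let the fingers close. It gives the time, the measured TCP pose, the force, the opening and the grip force at its end, in the units of the state.
- bot.get_state(): the state, without advancing time (a new reading comes with each control period).
- bot.capture(name): name is "scene" or "top" or "wrist"; returns the picture (384x512x3 uint8, red, green, blue); there is no depth.
- bot.calibration(name): a dict with "fx", "fy", "cx", "cy" (pixels), "dist" ([k1, k2, p1, p2, k3] as OpenCV has them; the pictures are not rectified), "pose" (4x4, takes a point from camera to world coordinates). Camera axes: x right, y down, z forward; pixel columns grow to the right and rows downward; lengths in m; the calibration is good to about 2 mm. A picture is of the moment at which its call begins: read the wrist's pose just before it. calibration takes no time and is no camera call; for the wrist camera it gives the pose at the moment of the call.
- bot.close_job(): hands the job in; it is judged then, once.
The state is a dict: "time": time; "qpos": joint angles; "joint_velocities": joint speeds; "effort": joint torques, N m; "eef_pos": TCP position; "orientation": TCP orientation; "contact_force": force on the tool from outside, world axes, zero at the start; "moment": the same for the moment, N m; "gripper_width": finger opening in m; "grasp_force": force on a finger pad.
Only numpy, scipy, OpenCV 4.12 (cv2) and the standard library are available. Lean on these libraries where they do the work, as an engineer would, in place of code of your own. Each camera call takes 0.05 s, during which the arm holds its last target. There are 200 camera calls.

TASK

Load the inspection rig for a measurement: first pinch the two orange tabs of the light selector and turn it from MEASURE to LOAD until it locks there, then loosen the red clamp knob fully, pull the shuttle all the way out and set every sensor housing that is on the mat, window up, one to a pocket, flat on the pocket's floor. Then push the shuttle fully home, tighten the clamp knob fully, and at last pinch the tabs and turn the selector back to MEASURE until it locks. Leave the other things on the bench where they are.

Things in the scene. Friction and masses are not known exactly. Their poses are not given: they have to be found in the camera images.
- rig: Fixed rig: black base plate 300 x 320 mm, 8 mm thick, with a rail, a shuttle and, beyond its far end, a black horizontal lens with ring light. Origin on the table under the plate's centre; x axis along the rail to the lens (the shuttle slides along it), z up. Lens: x from +198 to +450 mm, within 45 mm of the x axis, up to 127 mm high.
- shuttle (a joint): Slide of the shuttle (m): 0 = fully home by the lens (end stop), 0.12 = pulled fully out towards the robot (along the rig's -x; end stop). Friction about 2 N; stays where it is left. Blocked at home while the clamp is tight.
- handle (a point): Upright round steel post (16 mm diameter) with a red top on the shuttle's left end (rig's +y), used to pull and push it. The point is on the post's axis 17 mm below its top (which is 81 mm above the table), 24 mm above the ear it stands on; 134 mm from the shuttle's middle. Moves with the shuttle.
- clamp (a joint): Clamp knob on the shuttle's right end (rad): 0 = fully tight, 1.3 = fully loose (stops at both). Loosens anticlockwise seen from above. It lowers a bolt between two steel blocks on the base plate: below about 0.8 the shuttle is held at home (2 mm play); a few mm short of home the bolt lands on a block and the knob will not tighten. Friction about 0.05 N m; stays where left.
- clamp_grip (a point): On the clamp knob's axis, at grip height: a red bar 46 mm long (along this frame's x), 14 mm thick (y), 32 mm tall, on a black disc; the bar's top is 14 mm above this point, its foot 18 mm below. Its frame turns with the knob; with the knob tight its x is parallel to the rig's x. Moves with the shuttle.
- selector (a joint): Light selector on a fixed grey box (100 x 100 x 40 mm) right of the rig (rad): 0 = MEASURE (pointer at the white dot), 1.2 = LOAD (at the green dot); stops at both. Grows clockwise seen from above. At both ends it locks by itself: the teeth of two orange tabs hold it (play under 0.12 rad) until both tabs are pinched in.
- selector_grip (a point): On the selector knob's axis at grip height, 70 mm above the table, 14 mm below its top. The tabs are upright plates at +y and -y of this frame, 24 mm wide (x), from 16 mm below this point to 14 above; outer faces 62 mm apart sprung out, 46 fully pinched. Steel arcs and tab teeth, up to 42 mm radius, lie 20 mm or more below this point. The frame turns with the knob; pointer towards -x.
- tab_a (a joint): Tab on the selector frame's +y side (m): 0 = sprung out, 0.008 = fully pinched in. Spring force 2.5 N out, 6.5 N fully in; the knob is free to turn once both tabs are in by 4 mm or more, and they spring out into the lock at MEASURE and LOAD when let go.
- tab_b (a joint): The same for the tab on the -y side (m).
- pocket0 (a point): Centre of the white floor of pocket 0 of the shuttle (0 = rightmost; pockets side by side along the rig's y, 52 mm apart), 40 mm above the table; axes as the rig's. Inside 72 mm (along x) by 48 mm (along y); side walls 4 mm thick, 12 mm high; end lips 4 mm thick, 6 mm high (a housing held by its two ends can be set in). Moves with the shuttle.
- pocket1 (a point): Centre of the white floor of pocket 1 of the shuttle (1 = inner; pockets side by side along the rig's y, 52 mm apart), 40 mm above the table; axes as the rig's. Inside 72 mm (along x) by 48 mm (along y); side walls 4 mm thick, 12 mm high; end lips 4 mm thick, 6 mm high (a housing held by its two ends can be set in). Moves with the shuttle.
- pocket2 (a point): Centre of the white floor of pocket 2 of the shuttle (2 = inner; pockets side by side along the rig's y, 52 mm apart), 40 mm above the table; axes as the rig's. Inside 72 mm (along x) by 48 mm (along y); side walls 4 mm thick, 12 mm high; end lips 4 mm thick, 6 mm high (a housing held by its two ends can be set in). Moves with the shuttle.
- pocket3 (a point): Centre of the white floor of pocket 3 of the shuttle (3 = leftmost; pockets side by side along the rig's y, 52 mm apart), 40 mm above the table; axes as the rig's. Inside 72 mm (along x) by 48 mm (along y); side walls 4 mm thick, 12 mm high; end lips 4 mm thick, 6 mm high (a housing held by its two ends can be set in). Moves with the shuttle.
- housing0_mid (a point): Centre of a loose aluminium sensor housing: a block 60 x 40 x 30 mm (x, y, z of its frame), about 0.15 kg, with a black and amber round window on top (+z); stands on the blue mat (top 2 mm above the table). Both ends are flat; fits the pocket with its long x along the rig's x, either way round. May be absent.
- housing1_mid (a point): Centre of a loose aluminium sensor housing: a block 60 x 40 x 30 mm (x, y, z of its frame), about 0.15 kg, with a black and amber round window on top (+z); stands on the blue mat (top 2 mm above the table). Both ends are flat; fits the pocket with its long x along the rig's x, either way round. May be absent.
- housing2_mid (a point): Centre of a loose aluminium sensor housing: a block 60 x 40 x 30 mm (x, y, z of its frame), about 0.15 kg, with a black and amber round window on top (+z); stands on the blue mat (top 2 mm above the table). Both ends are flat; fits the pocket with its long x along the rig's x, either way round. May be absent.
- housing3_mid (a point): Centre of a loose aluminium sensor housing: a block 60 x 40 x 30 mm (x, y, z of its frame), about 0.15 kg, with a black and amber round window on top (+z); stands on the blue mat (top 2 mm above the table). Both ends are flat; fits the pocket with its long x along the rig's x, either way round. May be absent.
- tape: Bystander, not to be moved: black tape roll, 80 mm across, 24 mm high. Origin at its underside's centre.
- brick: Bystander, not to be moved: black power brick 110 x 55 x 32 mm. Origin at its underside's centre.
- prism: Bystander, not to be moved: clear glass cube 50 mm. Origin at its underside's centre.
- cleaner: Bystander, not to be moved: white bottle 50 mm across, 120 mm tall. Origin at its underside's centre.
Not all that is in view belongs to the job. Leave any purple or yellow look-alike of the part that bears housing0_mid alone.

How it is judged:
On the way, in this order (a step that is already met when the one before it is completed fails the run):
1. the selector is locked at LOAD with both tabs sprung out (value of joint selector above 1.05 rad and value of joint each of tab_a, tab_b below 0.002 m), for 0.2 s.
2. the clamp knob is loose (value of joint clamp above 1.1 rad), for 0.2 s.
3. the shuttle is pulled out (value of joint shuttle above 0.11 m), for 0.2 s.
4. every housing present lies window up in a pocket of the pulled-out shuttle (((horizontal distance between housing0_mid and pocket0 below 0.012 m and z of housing0_mid in the frame of pocket0 between 0.009 and 0.021 m) or (horizontal distance between housing0_mid and pocket1 below 0.012 m and z of housing0_mid in the frame of pocket1 between 0.009 and 0.021 m) or (horizontal distance between housing0_mid and pocket2 below 0.012 m and z of housing0_mid in the frame of pocket2 between 0.009 and 0.021 m) or (horizontal distance between housing0_mid and pocket3 below 0.012 m and z of housing0_mid in the frame of pocket3 between 0.009 and 0.021 m)) and angle between each of housing0_mid, housing1_mid, housing2_mid, housing3_mid's own z axis and vertical below 0.12 rad and ((horizontal distance between housing1_mid and pocket0 below 0.012 m and z of housing1_mid in the frame of pocket0 between 0.009 and 0.021 m) or (horizontal distance between housing1_mid and pocket1 below 0.012 m and z of housing1_mid in the frame of pocket1 between 0.009 and 0.021 m) or (horizontal distance between housing1_mid and pocket2 below 0.012 m and z of housing1_mid in the frame of pocket2 between 0.009 and 0.021 m) or (horizontal distance between housing1_mid and pocket3 below 0.012 m and z of housing1_mid in the frame of pocket3 between 0.009 and 0.021 m)) and ((horizontal distance between housing2_mid and pocket0 below 0.012 m and z of housing2_mid in the frame of pocket0 between 0.009 and 0.021 m) or (horizontal distance between housing2_mid and pocket1 below 0.012 m and z of housing2_mid in the frame of pocket1 between 0.009 and 0.021 m) or (horizontal distance between housing2_mid and pocket2 below 0.012 m and z of housing2_mid in the frame of pocket2 between 0.009 and 0.021 m) or (horizontal distance between housing2_mid and pocket3 below 0.012 m and z of housing2_mid in the frame of pocket3 between 0.009 and 0.021 m)) and ((horizontal distance between housing3_mid and pocket0 below 0.012 m and z of housing3_mid in the frame of pocket0 between 0.009 and 0.021 m) or (horizontal distance between housing3_mid and pocket1 below 0.012 m and z of housing3_mid in the frame of pocket1 between 0.009 and 0.021 m) or (horizontal distance between housing3_mid and pocket2 below 0.012 m and z of housing3_mid in the frame of pocket2 between 0.009 and 0.021 m) or (horizontal distance between housing3_mid and pocket3 below 0.012 m and z of housing3_mid in the frame of pocket3 between 0.009 and 0.021 m)) and value of joint shuttle above 0.1 m), for 0.2 s.
5. the shuttle is home with the housings (value of joint shuttle below 0.004 m), for 0.2 s.
6. the clamp knob is tight (value of joint clamp below 0.25 rad and value of joint shuttle below 0.004 m), for 0.2 s.
7. the selector is locked at MEASURE with both tabs sprung out (value of joint selector below 0.15 rad and value of joint each of tab_a, tab_b below 0.002 m), for 0.2 s.
At the end, for the whole second after the job is handed in: Every housing present lies flat (tilt under 0.12 rad), window up and at rest, in a pocket (centre within 12 mm of the pocket's centre); the shuttle is home (within 4 mm), the clamp knob tight (within 0.25 rad of its stop), the selector at MEASURE (within 0.15 rad) with both tabs sprung out (all of step 6 and all of step 7 and ((horizontal distance between housing0_mid and pocket0 below 0.012 m and z of housing0_mid in the frame of pocket0 between 0.009 and 0.021 m) or (horizontal distance between housing0_mid and pocket1 below 0.012 m and z of housing0_mid in the frame of pocket1 between 0.009 and 0.021 m) or (horizontal distance between housing0_mid and pocket2 below 0.012 m and z of housing0_mid in the frame of pocket2 between 0.009 and 0.021 m) or (horizontal distance between housing0_mid and pocket3 below 0.012 m and z of housing0_mid in the frame of pocket3 between 0.009 and 0.021 m)) and angle between each of housing0_mid, housing1_mid, housing2_mid, housing3_mid's own z axis and vertical below 0.12 rad and ((horizontal distance between housing1_mid and pocket0 below 0.012 m and z of housing1_mid in the frame of pocket0 between 0.009 and 0.021 m) or (horizontal distance between housing1_mid and pocket1 below 0.012 m and z of housing1_mid in the frame of pocket1 between 0.009 and 0.021 m) or (horizontal distance between housing1_mid and pocket2 below 0.012 m and z of housing1_mid in the frame of pocket2 between 0.009 and 0.021 m) or (horizontal distance between housing1_mid and pocket3 below 0.012 m and z of housing1_mid in the frame of pocket3 between 0.009 and 0.021 m)) and ((horizontal distance between housing2_mid and pocket0 below 0.012 m and z of housing2_mid in the frame of pocket0 between 0.009 and 0.021 m) or (horizontal distance between housing2_mid and pocket1 below 0.012 m and z of housing2_mid in the frame of pocket1 between 0.009 and 0.021 m) or (horizontal distance between housing2_mid and pocket2 below 0.012 m and z of housing2_mid in the frame of pocket2 between 0.009 and 0.021 m) or (horizontal distance between housing2_mid and pocket3 below 0.012 m and z of housing2_mid in the frame of pocket3 between 0.009 and 0.021 m)) and ((horizontal distance between housing3_mid and pocket0 below 0.012 m and z of housing3_mid in the frame of pocket0 between 0.009 and 0.021 m) or (horizontal distance between housing3_mid and pocket1 below 0.012 m and z of housing3_mid in the frame of pocket1 between 0.009 and 0.021 m) or (horizontal distance between housing3_mid and pocket2 below 0.012 m and z of housing3_mid in the frame of pocket2 between 0.009 and 0.021 m) or (horizontal distance between housing3_mid and pocket3 below 0.012 m and z of housing3_mid in the frame of pocket3 between 0.009 and 0.021 m)) and linear speed of each of housing0, housing1, housing2, housing3 below 0.02 m/s); the robot touches nothing.
It fails at once if a bystander (tape, power brick, glass cube or bottle) is moved by more than 40 mm (distance of any of tape, brick, prism, cleaner from where it was at the start of the episode above 0.04 m).
Of housing0, housing1, housing2, housing3 only 2 to 4 are there at a start; the rules pass over those that are not, and their reading is None.
At some moment in a run one of housing0, housing1, housing2, housing3 may be knocked a few centimetres aside while the robot is not near it.
Once in a run the grip may slacken for a moment while it holds something.
It also fails if it takes over 208 s, if anything falls off the work surface, if the arm or the gripper's body presses on something with over 40 N, if the wrist force passes 120 N, or if a joint passes its speed limit or range.

## Working session

There is one attempt and no reset: what is moved stays moved. The work goes in short steps, Python scripts to look and compute and a tool call to move; the robot and the scene stay as the last step left them, time stands still between calls to the robot, and variables do not carry over. Pictures are saved under pics/ and viewed, at most 14 in all, crops included, and the job is handed in when it is done.

Besides the shell and the picture viewer there is one more tool, called after "Call:" as name(argument=value, ...) on one line, values as JSON. jog_arm: Moves the arm, as the interface text tells. Its arguments: {"type":"object","properties":{"increments":{"type":"array"}},"required":["increments"]}

```bash
ls; mkdir -p pics; python3 - <<'E'
from bench import bot
import cv2,numpy as np
s=bot.get_state();print(s)
for n in("scene","top"):
    im=bot.capture(n);cv2.imwrite(f"pics/{n}0.png",im[:,:,::-1])
    c=bot.calibration(n);print(n,{k:np.round(v,4).tolist() for k,v in c.items()})
c=bot.calibration("wrist");print({k:np.round(v,4).tolist() for k,v in c.items()})
E
```

```text
pics
{'time': 0.0, 'qpos': array([ 1.18081847,  0.689952  , -0.19448371,  1.56633685,  0.15732075,
        0.90250638, -0.21509497]), 'joint_velocities': array([-0.00010998, -0.00119976, -0.00056678,  0.0018328 , -0.00101177,
        0.00054735,  0.00016635]), 'effort': array([-4.49623049e-04, -5.27568662e+01, -1.26730945e+00, -1.53430456e+01,
       -5.27472713e-02,  6.70788431e-03,  1.38703103e-04]), 'eef_pos': array([ 0.25668014, -0.5691708 ,  0.23793115]), 'orientation': array([[ 9.11509790e-01,  4.11277397e-01, -8.97334953e-04],
       [ 4.11278340e-01, -9.11508449e-01,  1.57322298e-03],
       [-1.70897338e-04, -1.80306258e-03, -9.99998360e-01]]), 'contact_force': array([-0.63471317,  0.07497801, -0.26547915]), 'moment': array([-0.01815845, -0.01798331,  0.02681075]), 'grasp_force': 0.0, 'gripper_width': 0.08838815880515828}
scene {'fx': 374.4029, 'fy': 374.4029, 'cx': 258.6435, 'cy': 192.6524, 'dist': [-0.1047, 0.0, 0.0, 0.0, 0.0], 'pose': [[-0.2693, 0.6773, -0.6847, 1.2479], [0.963, 0.1944, -0.1864, 0.2344], [0.0069, -0.7096, -0.7046, 0.8138], [0.0, 0.0, 0.0, 1.0]]}
top {'fx': 416.0674, 'fy': 416.0674, 'cx': 261.023, 'cy': 194.6827, 'dist': [-0.0423, 0.0, 0.0, 0.0, 0.0], 'pose': [[-0.01, -0.9984, 0.0558, 0.4791], [-0.9999, 0.0098, -0.0031, 0.0501], [0.0025, -0.0559, -0.9984, 1.4797], [0.0, 0.0, 0.0, 1.0]]}
{'fx': 345.8729, 'fy': 345.8729, 'cx': 251.101, 'cy': 193.1546, 'dist': [-0.0596, 0.0, 0.0, 0.0, 0.0], 'pose': [[0.4119, -0.8674, -0.2794, 0.3298], [-0.9112, -0.3925, -0.1248, -0.5366], [-0.0014, 0.306, -0.952, 0.3844], [0.0, 0.0, 0.0, 1.0]]}
```

View pics/scene0.png

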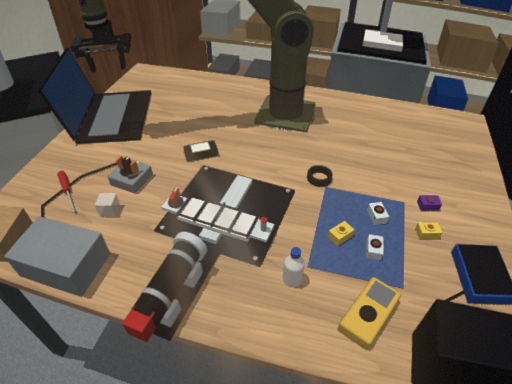

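View pics/top0.png

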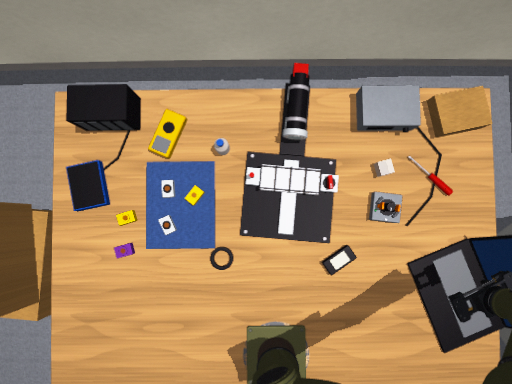

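Top view shows two white housings on the mat at (167,188) and (167,225). The look-alikes are yellow at (194,195) and (126,217), and purple at (124,250). The rig is at (288,195), the handle at (252,175), the clamp at (330,183), and the selector with its orange tabs at (387,207). Bystanders are the bottle (221,146), tape (221,258), brick (340,260) and prism (385,167). I'll measure these.

```bash
cat > h.py <<'E'
from bench import bot
import cv2,numpy as np
def ray(c,uv):
    K=np.array([[c["fx"],0,c["cx"]],[0,c["fy"],c["cy"]],[0,0,1]])
    p=cv2.undistortPoints(np.array(uv,float).reshape(-1,1,2),K,np.array(c["dist"])).reshape(-1,2)
    P=np.array(c["pose"]);return P[:3,3],np.c_[p,np.ones(len(p))]@P[:3,:3].T
def plane(c,uv,z):
    o,d=ray(c,uv);return o+d*((z-o[2])/d[:,2])[:,None]
def proj(c,X):
    K=np.array([[c["fx"],0,c["cx"]],[0,c["fy"],c["cy"]],[0,0,1]]);T=np.linalg.inv(np.array(c["pose"]))
    return cv2.projectPoints(np.array(X,float).reshape(-1,3),cv2.Rodrigues(T[:3,:3])[0],T[:3,3],K,np.array(c["dist"]))[0].reshape(-1,2)
def blobs(m,amin):
    n,l,s,ce=cv2.connectedComponentsWithStats(m.astype(np.uint8))
    return [(l==i,s[i],ce[i]) for i in range(1,n) if s[i,4]>=amin]
def mask(im,kind):
    h,s,v=[x.astype(int) for x in cv2.split(cv2.cvtColor(im,cv2.COLOR_RGB2HSV))]
    return {"dark":v<60,"white":(s<50)&(v>150),"red":((h<6)|(h>173))&(s>140)&(v>90),"orange":(h>=5)&(h<19)&(s>150)&(v>90),"green":(h>45)&(h<80)&(s>100)&(v>70),"blue":(h>100)&(h<125)&(s>110)}[kind]
def shot(n,name):
    c=bot.calibration(n);im=bot.capture(n);cv2.imwrite(f"pics/{name}.png",im[:,:,::-1]);return c,im
def crop(name,im,x0,y0,x1,y1,k):
    cv2.imwrite(f"pics/{name}.png",cv2.resize(im[y0:y1,x0:x1],None,fx=k,fy=k,interpolation=cv2.INTER_CUBIC)[:,:,::-1])
E
python3 - <<'E'
from h import *
c=bot.calibration("top");im=cv2.imread("pics/top0.png")[:,:,::-1]
m=mask(im,"dark").copy();m[:,:238]=0;m[:,345:]=0;m[:153]=0;m[245:]=0
m2=mask(im,"dark")|mask(im,"white")|mask(im,"red");m2[:,:238]=0;m2[:,345:]=0;m2[:150]=0;m2[246:]=0
pts=np.argwhere(m2)[:,::-1].astype(np.float32)
# plate lower region: use largest comp
b=max(blobs(m2,500),key=lambda t:t[1][4]);print(b[1])
q=np.argwhere(b[0])[:,::-1].astype(np.float32);r=cv2.minAreaRect(q);print(r)
B=plane(c,cv2.boxPoints(r),.008);print(np.round(B,4),B.mean(0))
for k in("red","orange"):
    for _,s,ce in blobs(mask(im,k),3): 
        if s[4]<400: print(k,s,ce,plane(c,[ce],.075).round(3))
sc=bot.calibration("scene")
for z,uv in((.034,[(167,188),(167,225)]),(.07,[(387,207)])): print(plane(c,uv,z).round(3))
crop("c0",im,235,145,415,250,4)
E
```

```text
[ 240  150   99   92 6254]
((289.93878173828125, 194.0168914794922), (93.03068542480469, 90.0129165649414), 5.11731481552124)
[[ 0.4208  0.1225  0.008 ]
 [ 0.7393  0.0916  0.008 ]
 [ 0.7065 -0.239   0.008 ]
 [ 0.3882 -0.204   0.008 ]] [ 0.56368468 -0.05722773  0.008     ]
red [293  63  16  14 166] [300.46987952  68.19879518] [[ 0.994 -0.095  0.075]]
red [250 173   4   5  16] [251.375 174.75 ] [[0.626 0.078 0.075]]
red [428 173  25  22 186] [440.21505376 183.87096774] [[ 0.589 -0.567  0.075]]
red [328 175   6  14  48] [330.08333333 180.5625    ] [[ 0.603 -0.189  0.075]]
orange [281  98   2   3   3] [281.33333333  99.        ] [[ 0.886 -0.027  0.075]]
orange [423 103   5   3   6] [425.33333333 103.66666667] [[ 0.867 -0.525  0.075]]
orange [427 107   2   3   3] [427.66666667 108.        ] [[ 0.852 -0.533  0.075]]
orange [186 117   2   7   7] [186.42857143 120.        ] [[0.816 0.299 0.075]]
orange [430 123   3   3   5] [430.6 124.4] [[ 0.794 -0.541  0.075]]
orange [ 76 128   4   3   5] [ 77.8 129.2] [[0.789 0.674 0.075]]
orange [352 128   5   4   9] [354.22222222 129.22222222] [[ 0.779 
[... 4122 characters left out ...]
331.75 ] [[ 0.098 -0.124  0.075]]
orange [330 330   2   3   4] [330.25 330.75] [[ 0.1   -0.181  0.075]]
orange [320 332   5   3   6] [322.16666667 333.16666667] [[ 0.092 -0.154  0.075]]
orange [319 336   6   4   9] [321.33333333 337.22222222] [[ 0.079 -0.151  0.075]]
orange [306 338   3   2   3] [307.         338.66666667] [[ 0.075 -0.103  0.075]]
orange [310 343   3   2   3] [311.         343.66666667] [[ 0.058 -0.116  0.075]]
orange [440 347   1   3   3] [440. 348.] [[ 0.035 -0.551  0.075]]
orange [231 356   3   3   4] [231.75 357.25] [[0.016 0.149 0.075]]
orange [240 379   4   2   5] [241.6 379.4] [[-0.057  0.117  0.075]]
[[0.586 0.373 0.034]
 [0.458 0.373 0.034]]
[[ 0.512 -0.383  0.07 ]]
```

View pics/c0.png

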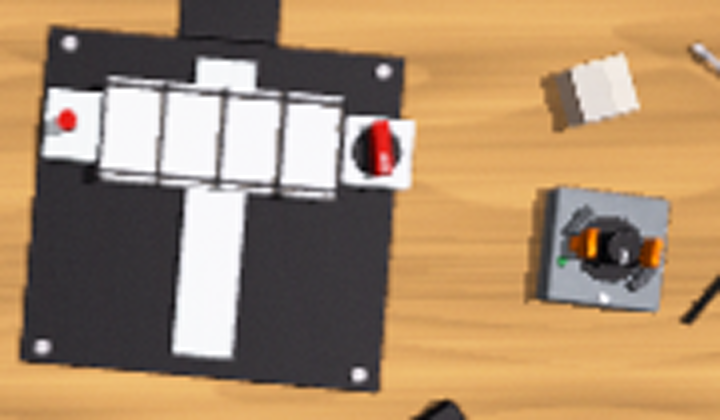

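Rig yaw is about -0.092. The selector is near (0.513,-0.387), yaw about -0.155. Moving above it.

Call:
jog_arm(increments=[100, 31, -6, 0, 0, 100, 31, -6, 0, 0, 100, 31, -6, 0, 0, 100, 31, -6, 0, 0, 100, 31, -6, 0, 0, 100, 31, -6, 0, 0, 100, 31, -6, 0, 0, 100, 31, -6, 0, 0, 100, 31, -6, 0, 0, 100, 29, -6, 0, 0, 100, 0, 0, 10, 8.3, 100, 0, 0, 10, 8.3, 100, 0, 0, 10, 8.3, 100, 0, 0, 10, 8.4, 100, 0, 0, 0, 0, 100, 0, 0, 0, 0])

```text
time: 1.7
eef_pos: [0.513, -0.3881, 0.1985]
orientation: [[0.988, -0.153, -0.001], [-0.153, -0.988, 0.0], [-0.001, -0.0, -1.0]]
contact_force: [0.2, -0.5, 0.7]
gripper_width: 0.0879
grasp_force: 0.0
```

```bash
python3 - <<'E'
from h import *
s=bot.get_state();print(s["qpos"].round(3),s["eef_pos"].round(4),s["orientation"].round(3).tolist())
c,im=shot("wrist","w1")
for k in("orange","green","white","red"):
    for _,q,ce in blobs(mask(im,k),60): print(k,q,ce.round(1),plane(c,[ce],.084).round(4))
E
```

```text
[ 0.573  0.757  0.006  1.552 -0.006  0.833 -1.144] [ 0.513  -0.3881  0.1985] [[0.988, -0.153, -0.001], [-0.153, -0.988, 0.0], [-0.001, -0.0, -1.0]]
orange [438  17  69  74 253] [475.7  60.3] [[ 0.5847 -0.5646  0.084 ]]
orange [213 164  19  37 477] [221.5 180.4] [[ 0.523 -0.366  0.084]]
orange [276 165  19  36 485] [285.9 180.8] [[ 0.515  -0.4159  0.084 ]]
white [ 187    0   77   49 2523] [224.4  18.6] [[ 0.6372 -0.3885  0.084 ]]
white [400   0  20  14  92] [409.8   6.2] [[ 0.627  -0.5169  0.084 ]]
white [ 16  21  11  13 113] [21.  27.2] [[ 0.6571 -0.244   0.084 ]]
white [   0   77   56   72 1619] [ 33.1 111.3] [[ 0.5985 -0.2343  0.084 ]]
white [ 199  119  109  102 3830] [265.8 147.1] [[ 0.5438 -0.404   0.084 ]]
white [206 193  33  19 396] [222.  203.6] [[ 0.504 -0.363  0.084]]
white [106 349  49  22 625] [128.6 356.5] [[ 0.3642 -0.2461  0.084 ]]
red [ 413    5   93   85 3056] [459.1  48.3] [[ 0.5945 -0.552   0.084 ]]
red [  0  88  25  57 890] [  8.4 119.6] [[ 0.596  -0.2125  0.084 ]]
```

View pics/w1.png

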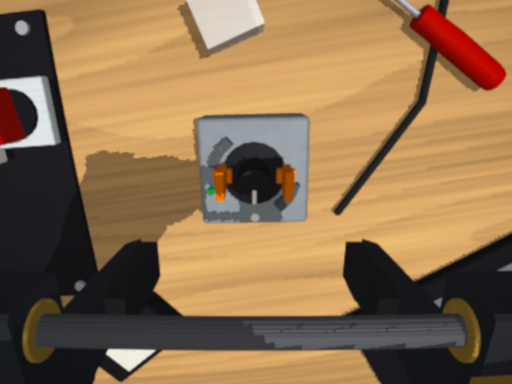

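Wrist view: the selector's tabs are at (221,180) and (286,181), the pointer at (254,197) and the green dot at (210,190). A close crop will settle the tab faces.

```bash
python3 - <<'E'
from h import *
im=cv2.imread("pics/w1.png")[:,:,::-1]
crop("c1",im,190,105,315,230,6)
E
```

```text
(no output)
```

View pics/c1.png

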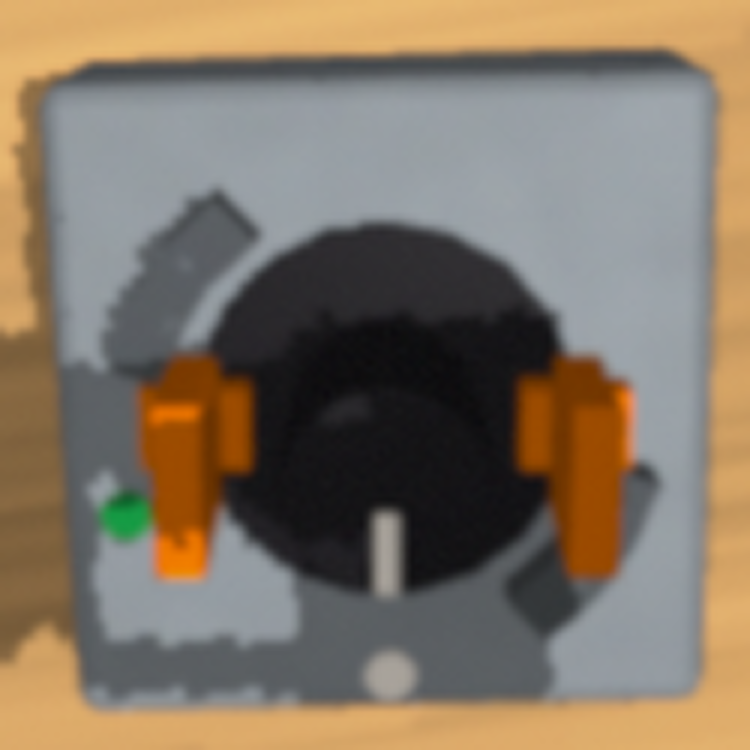

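```bash
cat > tl.py <<'E'
from h import *
def todo(P,yaw=None,s=None):
    s=s or bot.get_state();R=s["orientation"];d=R.T@(np.array(P)-s["eef_pos"])*1000
    t=np.degrees(np.arctan2(R[1,0],R[0,0]))
    print("tool mm",d.round(1),"yaw now",t.round(2),"turn",None if yaw is None else round((t-yaw+180)%360-180,2))
E
python3 - <<'E'
from tl import *
K=dict(np.load) if 0 else bot.calibration("wrist")
uv=np.array([(181,490),(595,490),(388,490)])/6+[190,105]
P=plane(K,uv,.084);print(P.round(4));d=P[0]-P[1];yaw=np.degrees(np.arctan2(-d[0],d[1]));print(np.linalg.norm(d),yaw)
box=np.array([(50,75),(710,75),(695,695),(92,705)])/6+[190,105]
B=plane(K,box,.04);print(B.round(4),B.mean(0))
todo([*P[2][:2],.054],yaw)
E
```

```text
[[ 0.5184 -0.3643  0.084 ]
 [ 0.51   -0.4182  0.084 ]
 [ 0.5142 -0.3913  0.084 ]]
0.054474019810339856 -8.787951692906296
[[ 0.5707 -0.3507  0.04  ]
 [ 0.5561 -0.4452  0.04  ]
 [ 0.46   -0.4328  0.04  ]
 [ 0.4729 -0.3378  0.04  ]] [ 0.51492417 -0.39161896  0.04      ]
tool mm [  1.3   2.7 145. ] yaw now -8.84 turn -0.05
```

Call:
jog_arm(increments=[100, 1, 1.5, 20, 0, 100, 0.8, 1.2, 20, 0, 100, 0, 0, 20, 0, 100, 0, 0, 20, 0, 100, 0, 0, 20, 0, 100, 0, 0, 15, 0, 100, 0, 0, 10, 0, 100, 0, 0, 10, 0, 100, 0, 0, 10, 0, 100, 0, 0, 0, 0, 50, 0, 0, 0, 0, 50, 0, 0, 0, 0, 50, 0, 0, 0, 0, 50, 0, 0, 0, 0, 50, 0, 0, 0, 0, 50, 0, 0, 0, 0])

```text
time: 3.35
eef_pos: [0.515, -0.3909, 0.0546]
orientation: [[0.988, -0.156, 0.001], [-0.156, -0.988, 0.0], [0.001, -0.0, -1.0]]
contact_force: [-2.8, 3.0, 6.2]
gripper_width: 0.045
grasp_force: 30.0
```

Call:
jog_arm(increments=[50, 0, 0, 0, 6, 50, 0, 0, 0, 7, 50, 0, 0, 0, 7, 50, 0, 0, 0, 7, 50, 0, 0, 0, 7, 50, 0, 0, 0, 7, 50, 0, 0, 0, 7, 50, 0, 0, 0, 7, 50, 0, 0, 0, 7, 50, 0, 0, 0, 5, 50, 0, 0, 0, 2, 50, 0, 0, 0, 0, 50, 0, 0, 0, 0, 50, 0, 0, 0, 0])

```text
time: 4.75
eef_pos: [0.5139, -0.392, 0.0544]
orientation: [[0.207, -0.978, -0.0], [-0.978, -0.207, -0.001], [0.001, 0.001, -1.0]]
contact_force: [-2.0, 0.1, 5.4]
gripper_width: 0.0454
grasp_force: 29.7
```

Call:
jog_arm(increments=[100, 0, 0, 0, 0, 100, 0, 0, 0, 0, 100, 0, 0, 0, 0, 100, 0, 0, 0, 0, 100, 0, 0, -15, 0, 100, 0, 0, -20, 0, 100, 0, 0, -25, 0, 100, 0, 0, -30, -8.1, 100, 0, 0, -30, -8.1, 100, 0, 0, -25, -8.1, 100, 0, 0, 0, -8.1, 100, 0, 0, 0, -8.1, 100, 0, 0, 0, -8.1, 100, 0, 0, 0, -8.1, 100, 0, 0, 0, -8.1, 100, 0, 0, 0, -7.9, 100, 0, 0, 0, 0])

```text
time: 6.45
eef_pos: [0.5144, -0.3915, 0.1997]
orientation: [[0.996, -0.093, 0.001], [-0.093, -0.996, -0.0], [0.001, 0.0, -1.0]]
contact_force: [0.1, -1.3, -0.3]
gripper_width: 0.0883
grasp_force: 0.0
```

```bash
python3 - <<'E'
from tl import *
c,im=shot("wrist","w2");print(bot.get_state()["eef_pos"])
for _,q,ce in blobs(mask(im,"orange"),100): print(q,ce.round(1),plane(c,[ce],.084).round(4))
crop("c2",im,190,100,330,230,5)
E
```

```text
[ 0.51443318 -0.39149497  0.19950975]
[439  32  65  76 241] [473.9  76.3] [[ 0.5856 -0.5638  0.084 ]]
[223 138  32  29 574] [237.7 152.2] [[ 0.5441 -0.3839  0.084 ]]
[248 199  28  29 553] [261.  213.1] [[ 0.4926 -0.3975  0.084 ]]
```

View pics/c2.png

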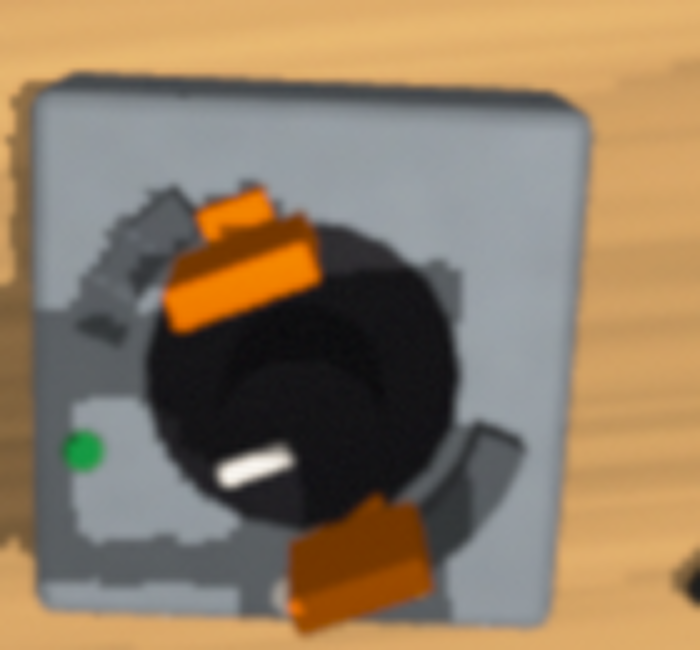

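The pointer is at the green dot, and the tabs at (238,152) and (261,213) are sprung out past the arc ends, so it is locked at LOAD. Next is the clamp.

Call:
jog_arm(increments=[100, 7, -21, 0, 0, 100, 7, -21, 0, 0, 100, 7, -21, 0, 0, 100, 7, -21, 0, 0, 100, 7, -21, 0, 0, 100, 7, -21, 0, 0, 100, 7, -21, 0, 0, 100, 7, -21, 0, 0, 100, 7, -21, 0, 0, 100, 7, -21, 0, 0, 100, 0, 0, 0, 0, 100, 0, 0, 0, 0])

```text
time: 7.7
eef_pos: [0.6034, -0.1892, 0.199]
orientation: [[0.996, -0.094, -0.0], [-0.094, -0.996, -0.001], [-0.0, 0.001, -1.0]]
contact_force: [0.2, -0.9, 0.5]
gripper_width: 0.0879
grasp_force: 0.0
```

```bash
python3 - <<'E'
from tl import *
c,im=shot("wrist","w3");print(bot.get_state()["eef_pos"])
for _,q,ce in blobs(mask(im,"red"),60): print(q,ce.round(1),plane(c,[ce],.08).round(4))
E
```

```text
[ 0.6029822  -0.19041149  0.19895645]
[239 155  24  61 902] [250.3 182.9] [[ 0.6068 -0.1889  0.08  ]]
```

View pics/w3.png

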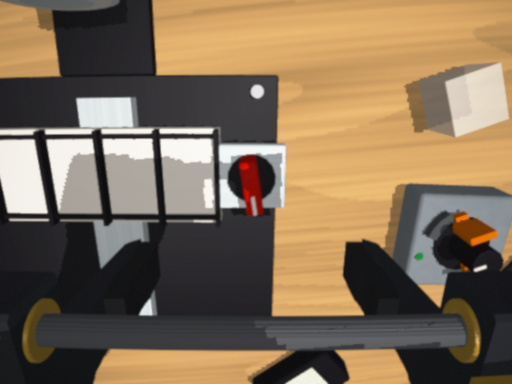

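The red bar sits at (250,183) on its disc, turned slightly anticlockwise from the tool's axis. I'll measure its angle and height.

```bash
python3 - <<'E'
from tl import *
c=bot.calibration("wrist");im=cv2.imread("pics/w3.png")[:,:,::-1]
m=mask(im,"red")
for r in range(154,218,3):
    x=np.where(m[r,230:275])[0]+230
    if len(x): print(r,x[0],x[-1],im[r,x[0]:x[-1]+1:3,0].tolist())
sc=bot.calibration("scene");s0=cv2.imread("pics/scene0.png")[:,:,::-1]
for _,q,ce in blobs(mask(s0,"red"),8): print("scene",q,ce.round(1))
o2,d2=ray(sc,[(174.5,189)])   # top of bar in scene, approx
for z in(.07,.08,.09):print(z,proj(sc,[[.605,-.19,z]]).round(1),proj(c,[[.605,-.19,z]]).round(1))
E
```

```text
157 241 254 [103, 102, 103, 103, 104]
160 241 255 [100, 103, 103, 102, 103]
163 239 256 [97, 166, 185, 140, 131, 127]
166 239 256 [127, 216, 220, 186, 135, 132]
169 240 256 [136, 192, 176, 137, 135, 127]
172 240 257 [93, 134, 135, 135, 135, 131]
175 241 257 [111, 135, 136, 135, 135, 126]
178 241 258 [93, 134, 134, 134, 134, 130]
181 242 258 [112, 134, 134, 134, 135, 125]
184 242 259 [95, 134, 135, 134, 134, 129]
187 243 259 [118, 136, 134, 134, 134, 122]
190 243 259 [133, 181, 141, 135, 134, 128]
193 243 260 [113, 215, 150, 134, 133, 130]
196 244 260 [135, 212, 136, 143, 133, 126]
199 244 261 [120, 210, 148, 171, 135, 129]
202 246 261 [163, 142, 169, 149, 133, 117]
205 246 261 [158, 134, 160, 158, 133, 122]
208 246 262 [132, 134, 153, 165, 133, 122]
211 246 262 [113, 133, 145, 170, 133, 126]
214 247 261 [97, 126, 148, 142, 101]
scene [ 58 171  12  21 145] [ 63.3 180.8]
scene [170 189   8  10  33] [173.2 194.5]
scene [261 217   7   5  28] [263.5 218.9]
scene [122 305  33  29 445] [136.9 320.6]
0.07 [[172.7 196.2]] [[250.2 181. ]]
0.08 [[172.2 193.7]] [[250.2 184.4]]
0.09 [[171.6 191.1]] [[250.2 188.1]]
```

```bash
python3 - <<'E'
from tl import *
c=bot.calibration("wrist")
e=plane(c,[(247.8,163.5),(254.5,213.5),(251.2,188.5)],.083);print(e.round(4));d=e[0]-e[1];print(np.hypot(*d[:2]),np.degrees(np.arctan2(d[1],d[0])))
todo([*e[2][:2],.054],np.degrees(np.arctan2(d[1],d[0])))
E
```

```text
[[ 0.6229 -0.1898  0.083 ]
 [ 0.581  -0.1912  0.083 ]
 [ 0.6024 -0.1905  0.083 ]]
0.041865630441165064 1.8706699612290698
tool mm [-5.00e-01 -1.00e-01  1.45e+02] yaw now -5.47 turn -7.34
```

Call:
jog_arm(increments=[70, -0.5, 0, 20, -7.3, 70, 0, 0, 25, 0, 70, 0, 0, 25, 0, 70, 0, 0, 25, 0, 70, 0, 0, 20, 0, 70, 0, 0, 15, 0, 70, 0, 0, 8, 0, 70, 0, 0, 8, 0, 70, 0, 0, 0, 0, 0, 0, 0, 0, 0, 0, 0, 0, 0, 0, 0, 0, 0, 0, 0, 0, 0, 0, 0, 0, 0, 0, 0, 0, 0, 0, 0, 0, 0, 0, 0, 0, 0, 0, 0])

```text
time: 9.35
eef_pos: [0.6032, -0.189, 0.0528]
orientation: [[0.999, 0.035, 0.0], [0.035, -0.999, -0.001], [0.0, 0.001, -1.0]]
contact_force: [-1.3, -0.6, -0.0]
gripper_width: 0.014
grasp_force: 30.0
```

Call:
jog_arm(increments=[0, 0, 0, 0, -5, 0, 0, 0, 0, -7, 0, 0, 0, 0, -7, 0, 0, 0, 0, -7, 0, 0, 0, 0, -7, 0, 0, 0, 0, -7, 0, 0, 0, 0, -7, 0, 0, 0, 0, -7, 0, 0, 0, 0, -7, 0, 0, 0, 0, -4, 0, 0, 0, 0, -3, 0, 0, 0, 0, 0, 0, 0, 0, 0, 0])

```text
time: 10.65
eef_pos: [0.6014, -0.1865, 0.0527]
orientation: [[0.343, 0.939, -0.004], [0.939, -0.343, 0.003], [0.002, -0.005, -1.0]]
contact_force: [-4.4, 4.0, 4.5]
gripper_width: 0.014
grasp_force: 30.0
```

Call:
jog_arm(increments=[60, 0, 0, 0, 0, 60, 0, 0, 0, 0, 60, 0, 0, 0, 0, 60, 0, 0, -20, 0, 60, 0, 0, -30, 0, 60, 0, 0, -30, -7.4, 60, 0, 0, -30, -7.4, 60, 26, 0, -30, 0, 60, 30, 0, -7, 0, 60, 30, 0, 0, 0, 60, 30, 0, 0, 0, 60, 30, 0, 0, 0, 60, 30, 0, 0, 0, 60, 30, 0, 0, 0, 60, 30, 0, 0, 0, 60, 30, 0, 0, 0, 60, 0, 0, 0, 0, 60, 0, 0, 0, 0])

```text
time: 12.45
eef_pos: [0.6273, 0.0765, 0.1996]
orientation: [[0.09, 0.996, 0.0], [0.996, -0.09, -0.001], [-0.001, 0.0, -1.0]]
contact_force: [0.1, -0.1, -0.3]
gripper_width: 0.0532
grasp_force: 0.0
```

```bash
python3 - <<'E'
from tl import *
s=bot.get_state();print(s["qpos"].round(2),s["eef_pos"].round(4))
c,im=shot("wrist","w4")
for _,q,ce in blobs(mask(im,"red"),20): print(q,ce.round(1),plane(c,[ce],.081).round(4))
print(proj(c,[[.6267,.0783,.081]]))
crop("c4",im,100,80,512,384,1.5)
E
```

```text
[ 0.03  0.76 -0.41  1.58  0.37  0.88 -0.61] [0.6273 0.0765 0.1996]
[240 173  21  21 347] [249.8 183. ] [[0.6271 0.0794 0.081 ]]
[[249.38956025 184.30069141]]
```

View pics/c4.png

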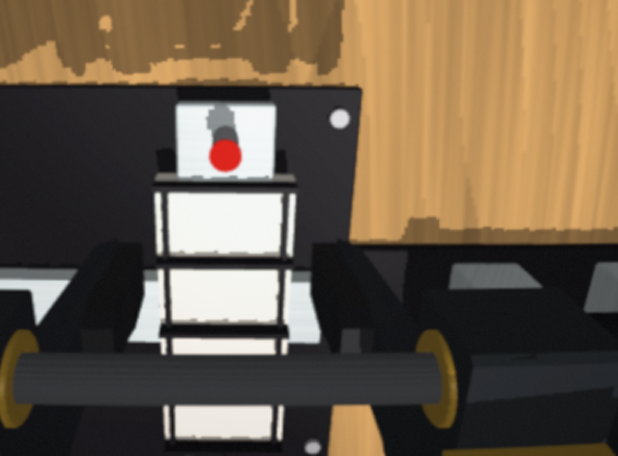

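The red handle top is at (250,183), giving (0.627, 0.079). Descend, grip and pull.

Call:
jog_arm(increments=[60, 2.5, 0, 25, 0, 60, 0, 0, 25, 0, 60, 0, 0, 25, 0, 60, 0, 0, 25, 0, 60, 0, 0, 22, 0, 60, 0, 0, 15, 0, 60, 0, 0, 10, 0, 60, 0, 0, 5, 0, 60, 0, 0, 0, 0, 0, 0, 0, 0, 0, 0, 0, 0, 0, 0, 0, 0, 0, 0, 0, 0, 0, 0, 0, 0, 0, 0, 0, 0, 0, 0, 0, 0, 0, 0, 0, 0, 0, 0, 0])

```text
time: 14.1
eef_pos: [0.6267, 0.0788, 0.0479]
orientation: [[0.091, 0.996, -0.002], [0.996, -0.091, -0.0], [-0.0, -0.001, -1.0]]
contact_force: [-3.4, -0.4, 5.3]
gripper_width: 0.0148
grasp_force: 30.0
```

Call:
jog_arm(increments=[0, 0, -4, 0, 0, 0, 0, -8, 0, 0, 0, 0, -10, 0, 0, 0, 0, -10, 0, 0, 0, 0, -10, 0, 0, 0, 0, -10, 0, 0, 0, 0, -10, 0, 0, 0, 0, -10, 0, 0, 0, 0, -10, 0, 0, 0, 0, -10, 0, 0, 0, 0, -10, 0, 0, 0, 0, -8, 0, 0, 0, 0, -7, 0, 0, 0, 0, -4, 0, 0, 0, 0, -2, 0, 0, 0, 0, 0, 0, 0, 0, 0, 0, 0, 0])

```text
time: 15.8
eef_pos: [0.5072, 0.0906, 0.0479]
orientation: [[0.091, 0.996, 0.004], [0.996, -0.091, 0.002], [0.002, 0.004, -1.0]]
contact_force: [5.2, 1.2, -1.3]
gripper_width: 0.0152
grasp_force: 30.0
```

Shuttle is out by 0.12 (stop). Next, release and look over the mat.

Call:
jog_arm(increments=[60, 0, 0, 0, 0, 60, 0, 0, 0, 0, 60, 0, 0, 0, 0, 60, 0, 0, -20, 0, 60, 0, 0, -40, 0, 100, 0, 0, -40, 0, 100, 10, 0, -40, 0, 100, 30, 0, -40, 0, 100, 30, -5, -40, 0, 100, 30, -5, -30, 0, 100, 40, -5, 0, 0, 100, 40, -5, 0, 0, 100, 40, -5, 0, 0, 100, 40, 0, 0, 0, 100, 40, 0, 0, 0, 100, 0, 0, 0, 0, 100, 0, 0, 0, 0])

```text
time: 17.5
eef_pos: [0.5065, 0.3906, 0.2965]
orientation: [[0.089, 0.996, -0.002], [0.996, -0.089, -0.002], [-0.002, -0.001, -1.0]]
contact_force: [1.2, -0.4, -0.1]
gripper_width: 0.0882
grasp_force: 0.0
```

```bash
python3 - <<'E'
from tl import *
s=bot.get_state();print(s["qpos"].round(2),s["eef_pos"].round(4))
c,im=shot("wrist","w5")
for m,q,ce in blobs(mask(im,"white"),200):
    r=cv2.minAreaRect(np.argwhere(m)[:,::-1].astype(np.float32));B=plane(c,cv2.boxPoints(r),.032)
    e=B[1]-B[0],B[2]-B[1];L=[np.hypot(*v[:2]) for v in e];v=e[int(L[1]>L[0])]
    print(q,ce.round(1),B.mean(0).round(4),np.round(L,4),np.degrees(np.arctan2(v[1],v[0])).round(1))
E
```

```text
[-0.51  0.67 -0.42  1.43  0.29  1.1  -1.07] [0.5065 0.3906 0.2965]
[ 422  103   55   56 1771] [449. 131.] [0.747  0.3936 0.032 ] [0.0563 0.0494] 65.9
[ 292  137   52   40 1198] [317.5 156.4] [0.5867 0.3762 0.032 ] [0.0609 0.041 ] 3.6
[ 186  139   57   51 1195] [214.4 163.7] [0.4603 0.3778 0.032 ] [0.0606 0.0405] 25.1
[249 350  17  19 296] [257.4 359.1] [0.4877 0.075  0.032 ] [0.0238 0.0349] -94.3
[274 350  17  19 287] [282.7 358.6] [0.5252 0.0715 0.032 ] [0.0238 0.0349] -92.8
[245 377  49   7 286] [268.3 380.3] [0.5028 0.0316 0.032 ] [0.0124 0.0741] -5.4
```

View pics/w5.png

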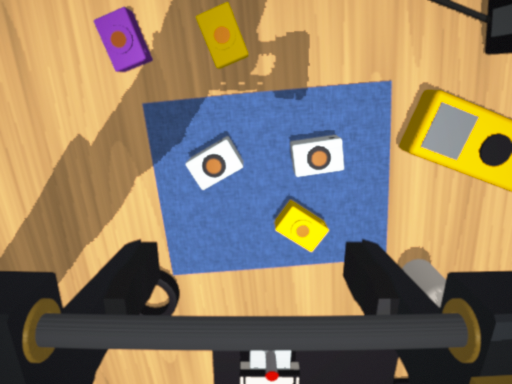

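The mat holds two white housings, A at (318,156) and B at (214,164), with a yellow look-alike at (302,226). Another yellow and a purple one lie off the mat. I'll take B first.

Call:
jog_arm(increments=[100, 0, 0, 10, -7.5, 100, 0, 0, 10, -7.5, 100, 0, 0, 10, -7.6, 100, 0, 0, 10, -7.6, 100, 4, -24, 30, 0, 100, 4, -23.3, 30, 0, 100, 0, 0, 40, 0, 100, 0, 0, 30, 0, 100, 0, 0, 20, 0, 100, 0, 0, 0, 0, 100, 0, 0, 0, 0])

```text
time: 18.65
eef_pos: [0.4618, 0.3767, 0.108]
orientation: [[-0.421, 0.907, 0.0], [0.907, 0.421, -0.001], [-0.001, -0.0, -1.0]]
contact_force: [0.2, 0.8, 0.8]
gripper_width: 0.0882
grasp_force: 0.0
```

```bash
python3 - <<'E'
from tl import *
s=bot.get_state();print(s["qpos"].round(2),s["eef_pos"].round(4))
c,im=shot("wrist","w6")
for m,q,ce in blobs(mask(im,"white"),600):
    r=cv2.minAreaRect(np.argwhere(m)[:,::-1].astype(np.float32));B=plane(c,cv2.boxPoints(r),.032)
    e=B[1]-B[0],B[2]-B[1];L=[np.hypot(*v[:2]) for v in e];v=e[int(L[1]>L[0])]
    print(q,ce.round(1),B.mean(0).round(4),np.round(L,4),np.degrees(np.arctan2(v[1],v[0])).round(1))
todo([.4603,.3778,.011],115.1)
E
```

```text
[-0.51  0.86 -0.44  1.75  0.56  0.66 -0.84] [0.4618 0.3767 0.108 ]
[ 204  166   89   63 3911] [247.4 196.2] [0.4585 0.38   0.032 ] [0.0445 0.0581] 24.9
[ 373  225   76   71 1699] [413.3 256.5] [0.5836 0.392  0.032 ] [0.0264 0.0741] -17.5
tool mm [ 1.  -1.6 97.7] yaw now 114.9 turn -0.2
```

Call:
jog_arm(increments=[100, 2, -1.8, 25, 0, 100, 0, 0, 25, 0, 100, 0, 0, 20, 0, 100, 0, 0, 15, 0, 100, 0, 0, 8, 0, 100, 0, 0, 4, 0, 100, 0, 0, 0, 0, 0, 0, 0, 0, 0, 0, 0, 0, 0, 0, 0, 0, 0, 0, 0, 0, 0, 0, 0, 0, 0, 0, 0, 0, 0, 0, 0, 0, 0, 0])

```text
time: 20.0
eef_pos: [0.4588, 0.3792, 0.0108]
orientation: [[-0.422, 0.906, 0.0], [0.906, 0.422, 0.0], [-0.0, 0.0, -1.0]]
contact_force: [-0.2, -0.3, 3.9]
gripper_width: 0.0599
grasp_force: 30.0
```

Call:
jog_arm(increments=[0, 0, 0, -5, 0, 0, 0, 0, -15, 0, 0, 0, 0, -25, 0, 0, 0, 0, -30, 0, 0, 0, 0, -30, 7.6, 0, 0, 0, -25, 7.6, 0, 0, 0, -10, 7.6, 0, 0, 0, 0, 7.6, 0, 0, 0, 0, 0])

```text
time: 20.9
eef_pos: [0.4588, 0.3793, 0.1519]
orientation: [[0.095, 0.996, 0.001], [0.996, -0.095, 0.001], [0.001, 0.001, -1.0]]
contact_force: [0.4, 0.0, -2.1]
gripper_width: 0.0597
grasp_force: 30.0
```

```bash
python3 - <<'E'
from tl import *
s=bot.get_state();print(s["qpos"].round(2),s["eef_pos"].round(4))
c,im=shot("top","t7");
for i,y in enumerate((.0867-.1646,-.0686,-.0169,.0349)): print(i)
P=np.array([[.4868,-.1203],[.4919,-.0686],[.4970,-.0169],[.5021,.0349]])
print(proj(c,np.c_[P,np.full(4,.04)]).round(1))
m=mask(im,"white")
for b,q,ce in blobs(m,40):
    if 230<ce[0]<350 and 140<ce[1]<280: print(q,ce.round(1),plane(c,[ce],.04).round(4))
crop("c7",im,230,170,350,260,5)
todo([.497,-.0169,.16],84.6)
E
```

```text
[-0.58  0.78 -0.34  1.73  0.37  0.69 -1.21] [0.4588 0.3793 0.1519]
0
1
2
3
[[309.2 215.2]
 [294.2 213.9]
 [279.3 212.6]
 [264.3 211.2]]
[ 242  159   61   76 1954] [279.8 203. ] [[ 0.5299 -0.0191  0.04  ]]
[302 203  16  26 323] [309.4 215.3] [[ 0.4864 -0.1211  0.04  ]]
[318 208  18   9  87] [327.3 211.2] [[ 0.5002 -0.1834  0.04  ]]
[318 218  17   9  74] [325.7 222.9] [[ 0.4597 -0.1772  0.04  ]]
[330 251  20  19 210] [339.5 259.9] [[ 0.3318 -0.2226  0.04  ]]
tool mm [-390.8   74.5   -8.7] yaw now 84.75 turn 0.15
```

View pics/c7.png

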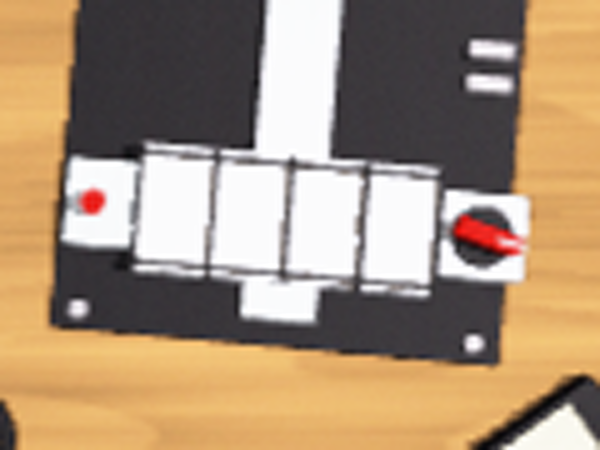

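The predicted pocket positions match the view (pocket 0 is at (309,215)). Carry B to pocket 2.

Call:
jog_arm(increments=[0, -16, 4.5, 0, 0, 0, -30, 6, 0, 0, 0, -35, 6, 0, 0, 0, -35, 6, 0, 0, 0, -35, 6, 0, 0, 0, -35, 6, 0, 0, 0, -35, 6, 0, 0, 0, -35, 6, 0, 0, 0, -35, 6, 0, 0, 0, -35, 6, 0, 0, 0, -30, 6, 0, 0, 0, -20, 6, 0, 0, 0, -10, 2, 0, 0, 0, -5, 2, 0, 0, 0, 0, 0, 0, 0, 0, 0, 0, 0, 0])

```text
time: 22.55
eef_pos: [0.4959, -0.0158, 0.1506]
orientation: [[0.092, 0.996, 0.0], [0.996, -0.092, 0.001], [0.001, 0.0, -1.0]]
contact_force: [-0.6, 0.1, -1.9]
gripper_width: 0.06
grasp_force: 30.0
```

```bash
python3 - <<'E'
from tl import *
todo([.497,-.0169,.0495],84.6);print(bot.get_state()["gripper_width"])
E
```

```text
tool mm [ -1.1   1.2 101.1] yaw now 84.71 turn 0.11
0.05997152570122565
```

Call:
jog_arm(increments=[0, -1, 1.2, 20, 0, 0, 0, 0, 20, 0, 0, 0, 0, 20, 0, 0, 0, 0, 15, 0, 0, 0, 0, 10, 0, 0, 0, 0, 8, 0, 0, 0, 0, 4, 0, 0, 0, 0, 4, 0, 0, 0, 0, 0, 0, 0, 0, 0, 0, 0])

```text
time: 23.55
eef_pos: [0.4973, -0.0183, 0.0498]
orientation: [[0.094, 0.996, 0.001], [0.996, -0.094, -0.0], [0.0, 0.001, -1.0]]
contact_force: [-0.3, 0.6, -0.7]
gripper_width: 0.0597
grasp_force: 30.0
```

Call:
jog_arm(increments=[100, 0, 0, 0, 0, 100, 0, 0, 0, 0, 100, 0, 0, 0, 0, 100, 0, 0, 0, 0, 100, 0, 0, -15, 0, 100, 0, 0, -30, 0, 100, 0, 0, -35, 0, 100, 15, 2, -35, 0, 100, 35, 4, -35, 0, 100, 38, 5, 0, 0, 100, 38, 5, 0, 0, 100, 38, 5, 0, 0, 100, 38, 5, 0, 0, 100, 38, 5, 0, 0, 100, 38, 5, 0, 0, 100, 38, 5, 0, 0, 100, 38, 5, 0, 0, 100, 35, 6, 0, 0, 100, 12, 0, 0, -8.5, 100, 0, 0, 0, 0])

```text
time: 25.55
eef_pos: [0.5854, 0.3788, 0.1989]
orientation: [[-0.058, 0.998, -0.001], [0.998, 0.058, 0.002], [0.002, -0.001, -1.0]]
contact_force: [0.2, -0.3, 0.2]
gripper_width: 0.0879
grasp_force: 0.0
```

```bash
python3 - <<'E'
from tl import *
s=bot.get_state();print(s["qpos"].round(2),s["eef_pos"].round(4))
c,im=shot("wrist","w8");ct,it=shot("top","t8")
for m,q,ce in blobs(mask(im,"white"),600):
    r=cv2.minAreaRect(np.argwhere(m)[:,::-1].astype(np.float32));B=plane(c,cv2.boxPoints(r),.032)
    e=B[1]-B[0],B[2]-B[1];L=[np.hypot(*v[:2]) for v in e];v=e[int(L[1]>L[0])]
    a=np.degrees(np.arctan2(v[1],v[0]));a=(a+90)%180-90
    print(q,ce.round(1),B.mean(0).round(4),np.round(L,4),a.round(1))
    todo([*B.mean(0)[:2],.011],a+90)
a=cv2.resize(im,None,fx=.75,fy=.75);b=cv2.resize(it[160:260,150:350],(384,192))
o=np.zeros((480,384,3),np.uint8);o[:288]=a;o[288:]=b;cv2.imwrite("pics/m8.png",o[:,:,::-1])
E
```

```text
[-0.42  0.86 -0.46  1.35  0.4   1.02 -0.89] [0.5854 0.3788 0.1989]
[ 385  129   75   73 2960] [421.7 165.3] [0.7465 0.3934 0.032 ] [0.0561 0.0504] 66.2
tool mm [ 10.7 160.8 187.8] yaw now 92.89 turn -63.31
[ 220  152   65   44 1976] [252.2 173.7] [0.5868 0.3769 0.032 ] [0.0588 0.0415] 3.3
tool mm [  2.3   0.5 188. ] yaw now 92.89 turn -0.45
[ 357  355   49   29 1128] [382.4 370.9] [0.7521 0.15   0.032 ] [0.0565 0.0437] 1.7
tool mm [-232.6  154.1  188.2] yaw now 92.89 turn 1.21
```

View pics/m8.png

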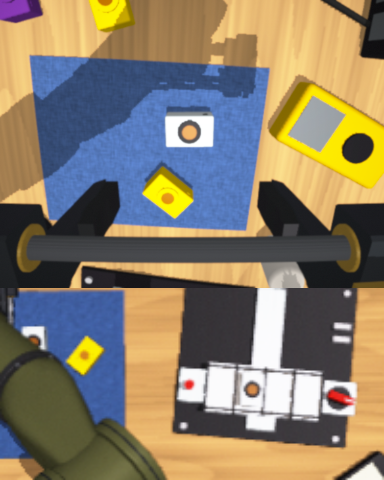

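B sits in pocket 2 (lower panel, at (252,388)). A is still at (0.587,0.377). Descend on A.

Call:
jog_arm(increments=[100, 0, 0.5, 30, -0.4, 100, 0, 0, 40, 0, 100, 0, 0, 40, 0, 100, 0, 0, 20, 0, 100, 0, 0, 10, 0, 100, 0, 0, 0, 0])

```text
time: 26.25
eef_pos: [0.5871, 0.374, 0.0585]
orientation: [[-0.058, 0.998, -0.001], [0.998, 0.058, -0.002], [-0.002, -0.002, -1.0]]
contact_force: [-0.4, -0.2, 0.4]
gripper_width: 0.0881
grasp_force: 0.0
```

```bash
python3 - <<'E'
from tl import *
for i in range(3):
    todo([.5868,.3769,.011],93.3); bot.capture("wrist")
E
```

```text
tool mm [ 3.  -0.  47.5] yaw now 93.34 turn 0.04
tool mm [ 1.8 -0.9 49. ] yaw now 93.36 turn 0.06
tool mm [ 1.  -1.4 49.9] yaw now 93.38 turn 0.08
```

Call:
jog_arm(increments=[100, 1.5, 0, 20, 0, 100, 0, 0, 15, 0, 100, 0, 0, 8, 0, 100, 0, 0, 5, 0, 100, 0, 0, 0, 0, 0, 0, 0, 0, 0, 0, 0, 0, 0, 0, 0, 0, 0, 0, 0, 0, 0, 0, 0, 0, 0, 0, 0, 0, 0, 0, 0, 0, 0, 0])

```text
time: 27.5
eef_pos: [0.5871, 0.3777, 0.012]
orientation: [[-0.061, 0.998, 0.0], [0.998, 0.061, 0.0], [0.0, 0.0, -1.0]]
contact_force: [-1.8, -0.8, 3.0]
gripper_width: 0.0595
grasp_force: 30.0
```

Call:
jog_arm(increments=[0, 0, 0, -5, 0, 0, 0, 0, -15, 0, 0, 0, 0, -25, 0, 0, 0, 0, -30, 0, 0, 0, 0, -30, 4.4, 0, 0, 0, -25, 4.5, 0, -20, -4, -10, 0, 0, -30, -4, 0, 0, 0, -33, -5, 0, 0, 0, -33, -5, 0, 0, 0, -33, -5, 0, 0, 0, -33, -5, 0, 0, 0, -33, -5, 0, 0, 0, -33, -5, 0, 0, 0, -33, -5, 0, 0, 0, -33, -5, 0, 0, 0, -20, -4, 0, 0, 0, -15, 0, 0, 0, 0, 0, 0, 0, 0, 0, 0, 0, 0, 0])

```text
time: 29.5
eef_pos: [0.5031, 0.0357, 0.1522]
orientation: [[0.095, 0.996, 0.002], [0.996, -0.095, 0.001], [0.001, 0.002, -1.0]]
contact_force: [0.1, -0.3, -1.3]
gripper_width: 0.0596
grasp_force: 30.0
```

```bash
python3 - <<'E'
from tl import *
for i in range(3):
    todo([.5021,.0349,.050],84.6); bot.capture("wrist")
print(bot.get_state()["gripper_width"])
E
```

```text
tool mm [ -1.   -1.  102.2] yaw now 84.57 turn -0.03
tool mm [ -1.7  -1.  102.1] yaw now 84.64 turn 0.04
tool mm [ -2.   -0.9 102. ] yaw now 84.68 turn 0.08
0.059850216248182556
```

Call:
jog_arm(increments=[0, -1.7, -1, 20, 0, 0, 0, 0, 20, 0, 0, 0, 0, 20, 0, 0, 0, 0, 15, 0, 0, 0, 0, 11, 0, 0, 0, 0, 8, 0, 0, 0, 0, 4, 0, 0, 0, 0, 4, 0, 0, 0, 0, 0, 0, 0, 0, 0, 0, 0])

```text
time: 30.65
eef_pos: [0.5016, 0.0335, 0.0499]
orientation: [[0.094, 0.996, 0.001], [0.996, -0.094, 0.0], [0.0, 0.001, -1.0]]
contact_force: [0.6, -0.2, -2.3]
gripper_width: 0.0593
grasp_force: 30.0
```

Call:
jog_arm(increments=[100, 0, 0, 0, 0, 100, 0, 0, 0, 0, 100, 0, 0, 0, 0, 100, 0, 0, 0, 0, 100, 0, 0, -15, 0, 100, 0, 0, -30, 0, 100, 0, 0, -35, 0, 100, 0, 0, -35, 0, 100, 0, 0, -35, 0, 60, 0, 0, 0, 0, 60, 0, 0, 0, 0, 60, 0, 0, 0, 0])

```text
time: 31.85
eef_pos: [0.5004, 0.033, 0.1985]
orientation: [[0.095, 0.996, -0.002], [0.996, -0.095, -0.001], [-0.001, -0.002, -1.0]]
contact_force: [0.2, -0.0, -0.7]
gripper_width: 0.0665
grasp_force: 0.0
```

```bash
python3 - <<'E'
from tl import *
c,im=shot("wrist","w9");cs,i2=shot("scene","s9")
h=np.array([.5072,.0906]);todo([*h,.047],84.6)
y=np.array([.094,.9956])
for _,q,ce in blobs(mask(im,"red"),20): print("red",q,ce.round(1),plane(c,[ce],.081).round(4))
for _,q,ce in blobs(mask(im,"orange"),40): print("window",q,ce.round(1),plane(c,[ce],.07).round(4))
a=cv2.resize(im,None,fx=.75,fy=.75);b=cv2.resize(i2[130:330,130:430],(384,256))
o=np.zeros((544,384,3),np.uint8);o[:288]=a;o[288:]=b;cv2.imwrite("pics/m9.png",o[:,:,::-1])
E
```

```text
tool mm [ 57.9   1.8 151.2] yaw now 84.6 turn -0.0
red [243 101  22  23 397] [253.4 112.5] [[0.5079 0.0906 0.081 ]]
red [254 353   9  10  44] [258.1 356.6] [[ 0.4914 -0.1376  0.081 ]]
red [245 361  20  23 260] [254.8 374.5] [[ 0.4862 -0.1597  0.081 ]]
window [243 177  20  19 302] [252.4 186.1] [[0.5015 0.0301 0.07  ]]
window [244 234  21  19 311] [253.7 243.2] [[ 0.4979 -0.022   0.07  ]]
```

View pics/m9.png

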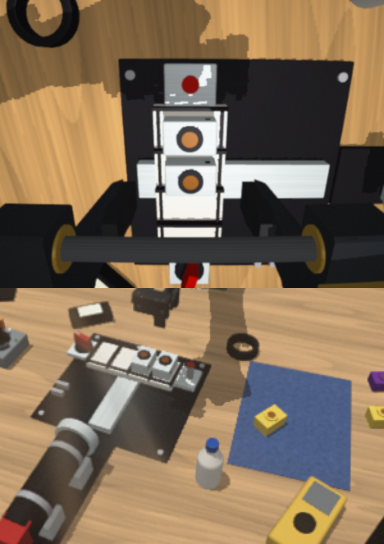

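Both housings sit in pockets 2 and 3, windows up, at (190,182) and (190,139) in the upper panel. The mat is clear of housings. Next, grip the handle and push home.

Call:
jog_arm(increments=[60, 30, 1, 0, 0, 60, 28, 1, 0, 0, 60, 0, 0, 20, 0, 60, 0, 0, 30, 0, 60, 0, 0, 30, 0, 60, 0, 0, 30, 0, 60, 0, 0, 20, 0, 60, 0, 0, 12, 0, 60, 0, 0, 8, 0, 60, 0, 0, 0, 0, 0, 0, 0, 0, 0, 0, 0, 0, 0, 0, 0, 0, 0, 0, 0, 0, 0, 0, 0, 0, 0, 0, 0, 0, 0, 0, 0, 0, 0, 0])

```text
time: 33.55
eef_pos: [0.5085, 0.091, 0.0498]
orientation: [[0.094, 0.996, -0.0], [0.996, -0.094, -0.0], [-0.0, -0.0, -1.0]]
contact_force: [-1.4, 0.7, 4.3]
gripper_width: 0.0151
grasp_force: 30.0
```

Call:
jog_arm(increments=[0, 0, 3, 0, 0, 0, 0, 6, 0, 0, 0, 0, 8, 0, 0, 0, 0, 9, 0, 0, 0, 0, 9, 0, 0, 0, 0, 9, 0, 0, 0, 0, 9, 0, 0, 0, 0, 9, 0, 0, 0, 0, 9, 0, 0, 0, 0, 9, 0, 0, 0, 0, 9, 0, 0, 0, 0, 9, 0, 0, 0, 0, 8, 0, 0, 0, 0, 6, 0, 0, 0, 0, 4, 0, 0, 0, 0, 3, 0, 0, 0, 0, 2, 0, 0, 0, 0, 2, 0, 0, 0, 0, 0, 0, 0, 0, 0, 0, 0, 0])

```text
time: 35.55
eef_pos: [0.6268, 0.0793, 0.0498]
orientation: [[0.094, 0.996, -0.008], [0.996, -0.094, -0.002], [-0.003, -0.008, -1.0]]
contact_force: [-10.5, -0.5, 13.9]
gripper_width: 0.0151
grasp_force: 30.0
```

Call:
jog_arm(increments=[60, 0, 0, 0, 0, 60, 0, 0, 0, 0, 60, 0, 0, 0, 0, 60, 0, 0, -20, 0, 60, 0, 0, -40, 0, 60, 0, 0, -40, 0, 60, -18, 0, -40, 0, 60, -35, 0, -10, 0, 60, -35, 0, 0, 0, 60, -35, 0, 0, 0, 60, -35, 0, 0, 0, 60, -35, 0, 0, 0, 60, -35, 0, 0, 0, 60, -30, 0, 0, 0, 60, -10, 0, 0, 0, 60, 0, 0, 0, 7.5, 60, 0, 0, 0, 7.5, 60, 0, 0, 0, 0, 60, 0, 0, 0, 0])

```text
time: 37.45
eef_pos: [0.6063, -0.1861, 0.1996]
orientation: [[0.344, 0.939, 0.0], [0.939, -0.344, 0.0], [0.001, 0.0, -1.0]]
contact_force: [-0.0, 0.8, 0.5]
gripper_width: 0.053
grasp_force: 0.0
```

```bash
python3 - <<'E'
from tl import *
c,im=shot("wrist","w10");ct,it=shot("top","t10")
for m,q,ce in blobs(mask(im,"red"),100):
    r=cv2.minAreaRect(np.argwhere(m)[:,::-1].astype(np.float32));B=plane(c,cv2.boxPoints(r),.082)
    e=B[1]-B[0],B[2]-B[1];L=[np.hypot(*v[:2]) for v in e];v=e[int(L[1]>L[0])]
    print(q,ce.round(1),B.mean(0).round(4),np.round(L,4),np.degrees(np.arctan2(v[1],v[0])).round(1))
for z in (.07,.082):print(proj(c,[[.602,-.1885,z]]).round(1))
for _,q,ce in blobs(mask(it,"red"),8):
    if 235<ce[0]<345 and ce[1]>150:print("top",q,ce.round(1),plane(ct,[ce],.08).round(4))
todo([.602,-.1885,.053],69.4);todo([.602,-.1885,.053],69.4)
E
```

```text
[237 157  18  59 882] [245.4 182.9] [ 0.6026 -0.1845  0.082 ] [0.0132 0.0483] -110.0
[[246.7 187.2]]
[[246.5 191.5]]
top [250 173   4   5  16] [251.4 174.8] [[0.6251 0.0777 0.08  ]]
top [323 178   7   5  21] [326. 180.] [[ 0.6051 -0.1744  0.08  ]]
tool mm [ -3.2  -3.2 146.5] yaw now 69.76 turn 0.36
tool mm [ -3.2  -3.2 146.5] yaw now 69.76 turn 0.36
```

Call:
jog_arm(increments=[60, -2.8, -3.2, 20, 0, 60, 0, 0, 30, 0, 60, 0, 0, 30, 0, 60, 0, 0, 30, 0, 60, 0, 0, 18, 0, 60, 0, 0, 11, 0, 60, 0, 0, 7, 0, 60, 0, 0, 0, 0, 0, 0, 0, 0, 0, 0, 0, 0, 0, 0, 0, 0, 0, 0, 0, 0, 0, 0, 0, 0, 0, 0, 0, 0, 0, 0, 0, 0, 0, 0])

```text
time: 38.95
eef_pos: [0.6005, -0.1885, 0.0537]
orientation: [[0.349, 0.937, -0.003], [0.937, -0.349, 0.0], [-0.001, -0.003, -1.0]]
contact_force: [-3.4, 0.6, 4.4]
gripper_width: 0.0139
grasp_force: 30.0
```

Call:
jog_arm(increments=[0, 0, 0, 0, 5, 0, 0, 0, 0, 7, 0, 0, 0, 0, 7, 0, 0, 0, 0, 7, 0, 0, 0, 0, 7, 0, 0, 0, 0, 7, 0, 0, 0, 0, 7, 0, 0, 0, 0, 7, 0, 0, 0, 0, 7, 0, 0, 0, 0, 7, 0, 0, 0, 0, 5, 0, 0, 0, 0, 3, 0, 0, 0, 0, 0, 0, 0, 0, 0, 0])

```text
time: 40.35
eef_pos: [0.601, -0.1891, 0.0537]
orientation: [[0.994, -0.11, -0.002], [-0.11, -0.994, -0.0], [-0.002, 0.001, -1.0]]
contact_force: [-4.2, -1.1, 5.2]
gripper_width: 0.0138
grasp_force: 30.0
```

Call:
jog_arm(increments=[60, 0, 0, 0, 0, 60, 0, 0, 0, 0, 60, 0, 0, 0, 0, 60, 0, 0, -20, 0, 100, 0, 0, -40, 0, 100, 0, 0, -40, 0, 100, -8, 26, -40, 0, 100, -8, 30, -5, 0, 100, -12, 35, 0, 0, 100, -12, 40, 0, 0, 100, -12, 40, 0, 0, 100, -8, 30, 0, 0, 100, -4, 10, 0, 0, 100, 0, 0, 0, 0, 100, 0, 0, 0, 0])

```text
time: 41.85
eef_pos: [0.5161, -0.389, 0.1984]
orientation: [[0.994, -0.109, 0.001], [-0.109, -0.994, 0.002], [0.001, -0.002, -1.0]]
contact_force: [0.4, 0.0, -0.1]
gripper_width: 0.0878
grasp_force: 0.0
```

Call:
jog_arm(increments=[100, 0, 0, 0, 8, 100, 0, 0, 0, 8, 100, 0, 0, 0, 8, 100, 0, 0, 0, 8, 100, 0, 0, 0, 8, 100, 0, 0, 0, 8, 100, 0, 0, 0, 8, 100, 0, 0, 0, 8, 100, 0, 0, 0, 7.5, 100, 0, 0, 0, 0, 100, 0, 0, 0, 0])

```text
time: 42.95
eef_pos: [0.5161, -0.3892, 0.1984]
orientation: [[0.215, -0.977, 0.0], [-0.977, -0.215, 0.001], [-0.001, -0.001, -1.0]]
contact_force: [0.4, -0.6, 0.4]
gripper_width: 0.088
grasp_force: 0.0
```

```bash
python3 - <<'E'
from tl import *
print(bot.get_state()["qpos"].round(2))
c,im=shot("wrist","w11");ct,it=shot("top","t11")
for _,q,ce in blobs(mask(im,"orange"),100): print(q,ce.round(1),plane(c,[ce],.08).round(4))
for _,q,ce in blobs(mask(it,"red"),8):
    if 235<ce[0]<345 and ce[1]>150:print("top",q,ce.round(1),plane(ct,[ce],.08).round(4))
todo([.5145,-.3914,.0545],-78)
E
```

```text
[ 0.43  0.78  0.28  1.55 -0.26  0.85 -2.12]
[277 163  19  37 493] [286.8 179.3] [[ 0.4901 -0.401   0.08  ]]
[214 166  20  37 512] [222.6 182.5] [[ 0.5395 -0.3873  0.08  ]]
top [250 173   4   5  16] [251.4 174.8] [[0.6251 0.0777 0.08  ]]
top [328 175   6  14  51] [330.1 181.4] [[ 0.6002 -0.1881  0.08  ]]
tool mm [  1.    1.2 144. ] yaw now -77.7 turn 0.3
```

Call:
jog_arm(increments=[100, 1, 1.2, 20, -1.5, 100, 0, 0, 25, 0, 100, 0, 0, 25, 0, 100, 0, 0, 25, 0, 100, 0, 0, 20, 0, 100, 0, 0, 14, 0, 100, 0, 0, 10, 0, 100, 0, 0, 5, 0, 100, 0, 0, 0, 0, 50, 0, 0, 0, 0, 50, 0, 0, 0, 0, 50, 0, 0, 0, 0, 50, 0, 0, 0, 0, 50, 0, 0, 0, 0, 50, 0, 0, 0, 0, 50, 0, 0, 0, 0])

```text
time: 44.65
eef_pos: [0.5141, -0.393, 0.0554]
orientation: [[0.235, -0.972, 0.001], [-0.972, -0.235, -0.001], [0.001, -0.001, -1.0]]
contact_force: [-0.6, -0.1, 6.3]
gripper_width: 0.0448
grasp_force: 30.0
```

Call:
jog_arm(increments=[50, 0, 0, 0, -5, 50, 0, 0, 0, -7, 50, 0, 0, 0, -7, 50, 0, 0, 0, -7, 50, 0, 0, 0, -7, 50, 0, 0, 0, -7, 50, 0, 0, 0, -7, 50, 0, 0, 0, -7, 50, 0, 0, 0, -7, 50, 0, 0, 0, -4, 50, 0, 0, 0, -3, 50, 0, 0, 0, 0, 50, 0, 0, 0, 0])

```text
time: 45.95
eef_pos: [0.5158, -0.391, 0.0554]
orientation: [[0.989, -0.146, 0.003], [-0.146, -0.989, 0.002], [0.003, -0.002, -1.0]]
contact_force: [1.4, 3.3, 6.4]
gripper_width: 0.0449
grasp_force: 30.0
```

Call:
jog_arm(increments=[100, 0, 0, 0, 0, 100, 0, 0, 0, 0, 100, 0, 0, 0, 0, 100, 0, 0, 0, 0, 100, 0, 0, -15, 0, 100, 0, 0, -25, 0, 100, 0, 0, -30, 0, 100, 0, 0, -35, 0, 100, 0, 0, -40, 0, 100, 0, 0, 0, 0, 100, 0, 0, 0, 0])

```text
time: 47.05
eef_pos: [0.5134, -0.3936, 0.201]
orientation: [[0.989, -0.147, 0.001], [-0.147, -0.989, -0.002], [0.001, 0.002, -1.0]]
contact_force: [0.1, 0.3, 0.1]
gripper_width: 0.0884
grasp_force: 0.0
```

```bash
python3 - <<'E'
from tl import *
c,im=shot("wrist","w12");ct,it=shot("top","t12")
a=cv2.resize(im[100:235,185:335],(450,405));b=cv2.resize(it[150:220,235:410],(450,180))
o=np.vstack([a,b]);cv2.imwrite("pics/m12.png",o[:,:,::-1])
E
```

```text
(no output)
```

View pics/m12.png

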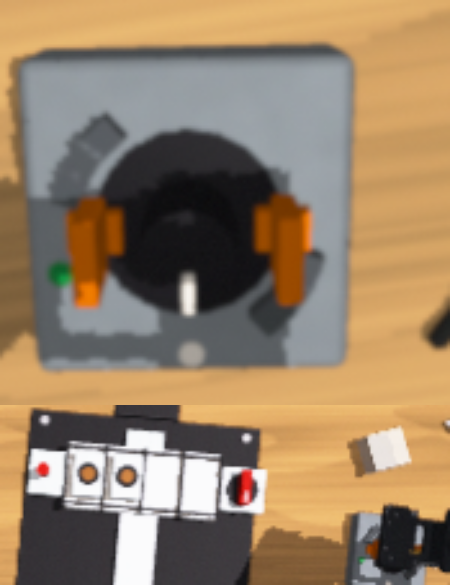

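The pointer is at the white dot with both tabs out, the housings are in pockets 2 and 3, the shuttle is home and the clamp is tight. Handing in.

```bash
python3 -c "
from bench import bot
print(bot.close_job())"
```

```text
the job is handed in; nothing more can be done
None
```

Job handed in (no verdict came back): the last pictures show the two housings window up in pockets 2 and 3, the shuttle home, the clamp tight, and the selector at MEASURE with both tabs sprung out.

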